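# Hold a clock movement over the tester's pickup

## Task

Set the movement tester going by pressing its keys down one at a time, letting each come back up: first the long bar key, then the round key, then the square key. Then pick up the square black clock movement, carry it over the top of the plywood guard, and finish while still holding it level and still in the gripper, about 1 cm above the pickup stand's square head, centred on it and with its sides in line with the head's sides. Neither the movement nor the gripper may touch the guard or the pickup stand, and everything else stays where it is.

Things in the scene. Friction and masses are not known exactly. Their poses are not given: they have to be found in the camera images.
- movement: quartz clock movement to be tested: flat black square box, 50 x 50 mm and 18 mm high, with a thin pale shaft (8 mm) that rises off-centre on top to 31 mm; about 60 g, lying loose on the work surface with the shaft up. Origin: centre of its underside; z up, x and y parallel to its square sides. It is gripped across two oppopoint sides of the box
- guard: low upright plywood chip guard, fixed on the work surface between the movement and the tester: 300 mm long (its x axis), 12 mm thick (its y axis; its two feet are 44 mm wide and 42 mm high at most), 90 mm high. Origin: centre of its underside, on the work surface
- key_box: fixed grey key box of the tester, 70 mm (x) x 150 mm (y), top face 36 mm above the work surface, with three off-white keys in a row along its y axis: long bar key at y = +44 mm, round key at the middle, square key at y = -44 mm. Origin: centre of its underside on the work surface
- bar_key_top (a point): centre of the top of the long bar key (46 x 22 mm, long side along the box's x), 10 mm proud of the box when up
- round_key_top (a point): centre of the top of the round key (27 mm across), 10 mm proud of the box when up
- square_key_top (a point): centre of the top of the square key (26 x 26 mm), 10 mm proud of the box when up
- bar_key (a joint): long bar key, a sprung plunger key; 0 = up, grows as it is pressed, 0.005 m = fully down. The spring pushes back with 1.5 N at the top and 4 N at the bottom; 3.5 mm or more counts as pressed
- round_key (a joint): round key, a sprung plunger key; 0 = up, grows as it is pressed, 0.005 m = fully down. The spring pushes back with 1.5 N at the top and 4 N at the bottom; 3.5 mm or more counts as pressed
- square_key (a joint): square key, a sprung plunger key; 0 = up, grows as it is pressed, 0.005 m = fully down. The spring pushes back with 1.5 N at the top and 4 N at the bottom; 3.5 mm or more counts as pressed
- pickup: fixed pickup stand of the tester: 86 x 86 x 12 mm foot plate, a round neck, and on it a plain grey square head 50 x 50 mm, 20 mm thick, its flat top 60 mm above the work surface. Origin: centre of its underside on the work surface; x and y parallel to the head's sides. The stand is turned by any small yaw
- pickup_top (a point): centre of the flat square top of the pickup head, 60 mm above the work surface; z up
- abrasive_roll: bystander: loose brown roll, 61 mm across, 26 mm high, standing among the work on the movement's side; origin at the centre of its underside
- turned_box: bystander: loose small turned wooden box with a knob, 59 mm across, 71 mm high, on the movement's side; origin at the centre of its underside
- wax_tin: bystander: loose round tin, 87 mm across, 45 mm high; origin at the centre of its underside
- sealer_can: bystander: loose white can with black cap, 64 mm across, 112 mm high; origin at the centre of its underside
- glue_bottle: bystander: loose small bottle with red nozzle, 40 mm across, 114 mm high; origin at the centre of its underside
- chuck_key: bystander: loose steel T-shaped key, 76 x 99 x 15 mm, lying flat; origin at its underside
- hex_key: bystander: loose L-shaped hex key, 85 x 31 x 6 mm, lying flat; origin at its underside
Mind the look-alikes: they are no part of the job. Of the things that look like the movement, the larger one is meant.

How it is judged:
On the way, in this order (a step that is already met when the one before it is completed fails the run):
1. the bar key is pressed down, the other two keys being up (value of joint bar_key above 0.0035 m and value of joint each of round_key, square_key below 0.001 m), for 0.05 s.
2. the round key is pressed down, the other two keys being up (value of joint round_key above 0.0035 m and value of joint each of bar_key, square_key below 0.001 m), for 0.05 s.
3. the square key is pressed down, the other two keys being up (value of joint square_key above 0.0035 m and value of joint each of bar_key, round_key below 0.001 m), for 0.05 s.
4. the keys are up and the movement is above the guard, clear of its top (value of joint each of bar_key, round_key, square_key below 0.001 m and z of movement in the frame of guard above 0.092 m and y of movement in the frame of guard between -0.04 and 0.04 m and x of movement in the frame of guard between -0.165 and 0.165 m).
At the end, for the whole second after the job is handed in: the movement is held in the fingers and still, its underside 4 to 16 mm above the pickup head's top, its centre within 6 mm of the head's centre, its sides within 0.12 rad of the head's sides (any of the four ways round), level within 0.1 rad, not touching the pickup; all three keys up (horizontal distance between movement and pickup_top below 0.006 m and z of movement in the frame of pickup_top between 0.004 and 0.016 m and (angle between the x axis of movement and the x axis of pickup, either way round below 0.12 rad or angle between the x axis of movement and the y axis of pickup, either way round below 0.12 rad) and angle between movement's own z axis and vertical below 0.1 rad and value of joint each of bar_key, round_key, square_key below 0.001 m and linear speed of movement below 0.02 m/s and angular speed of movement below 0.2 rad/s and contact force between the fingers and movement above 1 N and contact force between movement and pickup below 0.1 N); the arm keeps its last pose, push and grip.
It fails at once if the movement, gripper or arm touches the guard (contact force between any of movement, the fingers, the arm and guard above 0.5 N).
It fails at once if the movement, gripper or arm touches the pickup stand (contact force between any of movement, the fingers, the arm and pickup above 0.5 N).
It fails at once if two keys are pressed at once (value of joint each of bar_key, round_key above 0.002 m or value of joint each of round_key, square_key above 0.002 m or value of joint each of bar_key, square_key above 0.002 m).
It fails at once if a bystander is shifted by more than 20 mm (distance of any of abrasive_roll, turned_box, wax_tin, sealer_can, glue_bottle, chuck_key, hex_key from where it was at the start of the episode above 0.02 m).
It also fails if it takes over 61 s, if anything falls off the work surface, if the arm or the gripper's body presses on something with over 40 N, if the wrist force passes 120 N, or if a joint passes its speed limit or range.

## Robot

A 7-joint arm with a two-finger parallel gripper is mounted at the origin on a cart in front of the work surface, level with it; the furniture and walls round the work are solid. World frame = base frame: x ahead of the robot, y to its left, z up, the work surface at z = 0. Lengths are in m, angles in rad, forces in N, time in s.
With the tool pointing down it reaches from about 0.4 to 0.9 m from the base axis. Payload 5.5 kg.
Tool frame: the origin (TCP) lies midway between the tips of the shut fingers; the grasp point (between the pads) lies 19 mm behind it; z points along the fingers, y is the line along which they close (so a half turn about z gives the same grasp; the last joint's range is limited). The gripper opens to 85 mm and grips with 20 to 120 N. Pads are 22 mm wide; open, the fingers measure 114 mm over their backs; the gripper's body (76 mm by 85 mm) begins 54 mm behind the grasp point. The pads swing forward as they close: fully open they stand 13 mm farther back than shut.
Start: joints at [-0.927, 0.501, -0.427, 1.55, 0.221, 1.138, -0.21], TCP at [0.242, 0.603, 0.231] pointing down, gripper open.
Joint ranges: [-2.88, 2.88], [-0.31, 2.03], [-1.54, 1.56], [0.2, 2.42], [-1.41, 4.55], [0.19, 2.02], [-2.57, 2.57]. Speed limits (rad/s): [2.57, 2.57, 3.14, 3.14, 3.14, 3.14, 3.14].

## Interface

Orientations are given as a unit quaternion [x, y, z, w].
In Python, from workcell import robot, viewer gives the robot as it stands. The module is installed in compiled form; this text tells all that it offers.
- The arm moves only by the tool arm_command, never from a script. Its argument "commands" is a list of rows, each an object with "jaw": the finger opening in mm, from 0 to 85.4; "xyz": the shift along the tool's x, y, z in units of 25 mm (1.0 is 25 mm), a list of three; "turn": the turn, a rotation vector about the tool's x, y, z in units of 6 degrees (1.0 is 6 degrees), a list of three. In form: [{"jaw": jaw, "xyz": [tx, ty, tz], "turn": [ax, ay, az]}, ...]. A call has 1 to 5 rows; each row shifts and turns the commanded pose from where the row before left it, along the tool's axes as they then stand; what a row does not reach is not made up. A row lasts 1/12 s, in which the tool goes at most 41.7 mm and 7.16 degrees, less where a joint would pass 70% of its speed; a pose out of reach is approached as far as the arm can. A call is refused whole if a number of a shift passes 1 or a number of a turn 1, either way. A call with a gripper value outside its range is refused whole. The fingers move at their own pace and stop on an object; "squeeze" is the grip in N (left out, the last holds). Time passes only in rows, so rows that do not move let the fingers close. It gives the time, the measured TCP pose, the force, the opening and the grip force at its end, in the units of the state.
- robot.observe(): the state, without advancing time (a new reading comes with each control period).
- viewer.get_image(name): name is "scene" or "top" or "wrist"; returns a dict with "frame" (420x560x3 uint8, red, green, blue), "fx", "fy", "cx", "cy" (pixels), "k1" (the pictures are not rectified: a ray, as slopes to the right and down, at radius r is drawn at 1 + k1 r^2 times it, then the intrinsics apply), "view" (4x4, takes a point from world to camera coordinates); the wrist camera has in their place "mount" (4x4, takes a point from camera to tool coordinates, whose origin is the TCP and whose axes are the flange's). Camera axes: x right, y down, z forward; pixel columns grow to the right and rows downward; lengths in m; the calibration is good to about 2 mm. A picture is of the moment at which its call begins: read the wrist's pose just before it. There is no depth.
- robot.job_done(): hands the job in; it is judged then, once.
The state is a dict: "t": time; "q": joint angles; "dq": joint speeds; "joint_torque": joint torques, N m; "tool_pos": TCP position; "tcp_rot": TCP orientation; "force": force on the tool from outside, world axes, zero at the start; "moment": the same for the moment, N m; "grip_width": opening from 0.0 (shut) to 1.0 (fully open); "finger_force": force on a finger pad.
Only numpy, scipy, OpenCV 4.12 (cv2) and the standard library are available. Lean on these libraries where they do the work, as an engineer would, in place of code of your own. Each camera call takes 0.05 s, during which the arm holds its last target. There are 200 camera calls.

## Working session

There is one attempt and no reset: what is moved stays moved. The work goes in short steps, Python scripts to look and compute and a tool call to move; the robot and the scene stay as the last step left them, time stands still between calls to the robot, and variables do not carry over. Pictures are saved under pics/ and viewed, at most 10 in all, crops included, and the job is handed in when it is done.

Besides the shell and the picture viewer there is one more tool, called after ">>>" as name(argument=value, ...), one argument or row to a line, values as JSON. arm_command: Moves the arm, as the interface text tells. Its arguments: {"type":"object","properties":{"commands":{"type":"array"},"squeeze":{"type":"number"}},"required":["commands"]}

```bash
mkdir -p pics; cat > h.py <<'E'
import numpy as np, cv2, json
from workcell import robot, viewer
from scipy.spatial.transform import Rotation as R
def grab(name, fn):
    s=robot.observe(); im=viewer.get_image(name)
    if 'view' in im: M=np.linalg.inv(np.array(im['view']))
    else:
        T=np.eye(4); T[:3,:3]=R.from_quat(s['tcp_rot']).as_matrix(); T[:3,3]=s['tool_pos']; M=T@np.array(im['mount'])
    cv2.imwrite(f'pics/{fn}.png', im['frame'][:,:,::-1])
    json.dump(dict(M=M.tolist(),**{k:float(im[k]) for k in('fx','fy','cx','cy','k1')}),open(f'pics/{fn}.json','w'))
def rays(fn,uv):
    c=json.load(open(f'pics/{fn}.json')); M=np.array(c['M'])
    uv=np.atleast_2d(np.array(uv,float)); d=(uv-[c['cx'],c['cy']])/[c['fx'],c['fy']]
    p=d.copy()
    for _ in range(30): p=d/(1+c['k1']*(p**2).sum(1,keepdims=True))
    return M[:3,3], np.c_[p,np.ones(len(p))]@M[:3,:3].T
def plane(fn,uv,z):
    o,d=rays(fn,uv); return o+d*((z-o[2])/d[:,2])[:,None]
def proj(fn,P):
    c=json.load(open(f'pics/{fn}.json')); M=np.linalg.inv(np.array(c['M']))
    q=np.atleast_2d(P)@M[:3,:3].T+M[:3,3]; s=q[:,:2]/q[:,2:]
    return s*(1+c['k1']*(s**2).sum(1,keepdims=True))*[c['fx'],c['fy']]+[c['cx'],c['cy']]
def tri(f1,u1,f2,u2):
    o1,d1=rays(f1,u1);o2,d2=rays(f2,u2);d1=d1[0];d2=d2[0]
    t=np.linalg.lstsq(np.c_[d1,-d2],o2-o1,rcond=None)[0]
    a=o1+t[0]*d1;b=o2+t[1]*d2; return (a+b)/2,np.linalg.norm(a-b)
E
python3 - <<'E'
from h import *
for n in('scene','top','wrist'): grab(n,n+'0')
s=robot.observe();print({k:np.round(v,3).tolist() for k,v in s.items()})
print(R.from_quat(s['tcp_rot']).as_matrix().round(3))
a=cv2.imread('pics/top0.png')
for n in('scene0','top0'):
    c=json.load(open(f'pics/{n}.json'));print(n,np.round(c['M'],3).tolist(),c['fx'],c['k1'])
print(np.round(viewer.get_image('wrist')['mount'],3))
E
```

```text
{'t': 0.15, 'q': [-0.927, 0.502, -0.427, 1.551, 0.221, 1.138, -0.21], 'dq': [-0.0, -0.002, 0.001, -0.004, 0.001, -0.002, -0.001], 'joint_torque': [-0.007, -57.003, -5.826, -28.128, 0.011, 0.008, 0.0], 'tool_pos': [0.241, 0.603, 0.23], 'tcp_rot': [0.189, 0.982, -0.001, -0.0], 'force': [-0.845, -0.224, 0.237], 'moment': [-0.002, 0.006, 0.043], 'finger_force': 0.0, 'grip_width': 1.001}
[[-0.928  0.372 -0.001]
 [ 0.372  0.928 -0.001]
 [ 0.    -0.002 -1.   ]]
scene0 [[0.803, -0.385, 0.456, 0.044], [-0.596, -0.539, 0.595, -0.725], [0.016, -0.749, -0.662, 0.818], [0.0, 0.0, 0.0, 1.0]] 430.48910116867944 0.021725908209190053
top0 [[0.027, -0.983, 0.181, 0.375], [-1.0, -0.025, 0.016, -0.063], [-0.012, -0.182, -0.983, 0.993], [0.0, 0.0, 0.0, 1.0]] 414.40290984144116 -0.03672522539136552
[[ 0.001 -0.96  -0.281  0.071]
 [ 1.     0.001 -0.     0.001]
 [ 0.001 -0.281  0.96  -0.142]
 [ 0.     0.     0.     1.   ]]
```

View pics/top0.png

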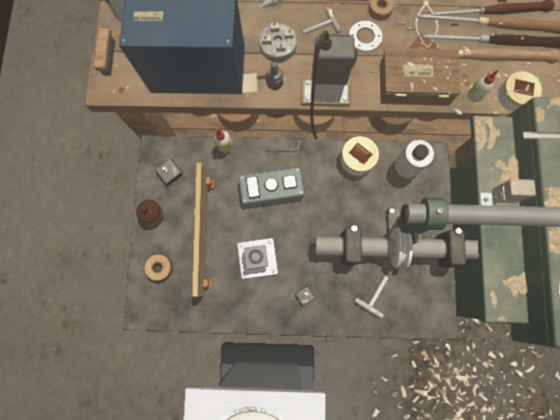

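View pics/scene0.png

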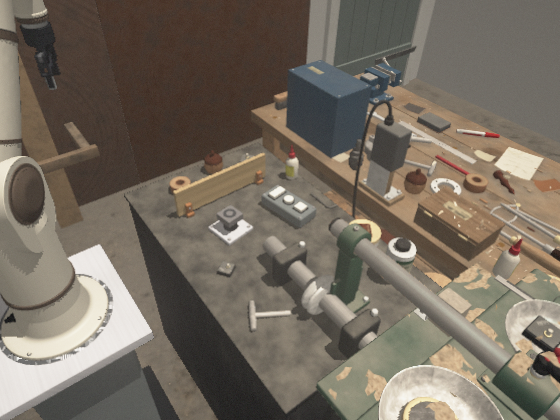

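Top view: guard (200,230), key box (271,187) with bar key at left (252), round (271) and square (290), and pickup stand (257,257). Two things could be taken for the movement: a dark square at (168,172) and one at (305,296). I'll check both close up and measure them.

```bash
python3 - <<'E'
from h import *
a=cv2.imread('pics/top0.png')
f=lambda x0,y0,w,h:cv2.resize(a[y0:y0+h,x0:x0+w],(400,300),interpolation=cv2.INTER_CUBIC)
cv2.imwrite('pics/c1.png',np.vstack([np.hstack([f(142,150,52,39),f(279,277,52,39)]),np.hstack([f(225,155,92,69),f(217,227,80,60)])]))
for n,uv,z in [('A',(168,172),.018),('B',(305,296),.018),('roll',(158,267),.026),('tbox',(149,211),.05),('g1',(199,163),.09),('g2',(198,296),.09),('kb',(271,187),.046),('pk',(257,257),.06)]: print(n,plane('top0',uv,z).round(3))
E
```

```text
A [[0.652 0.231 0.018]]
B [[ 0.363 -0.11   0.018]]
roll [[0.42  0.234 0.026]]
tbox [[0.548 0.258 0.05 ]]
g1 [[0.655 0.139 0.09 ]]
g2 [[0.358 0.123 0.09 ]]
kb [[ 0.613 -0.025  0.046]]
pk [[0.447 0.001 0.06 ]]
```

View pics/c1.png

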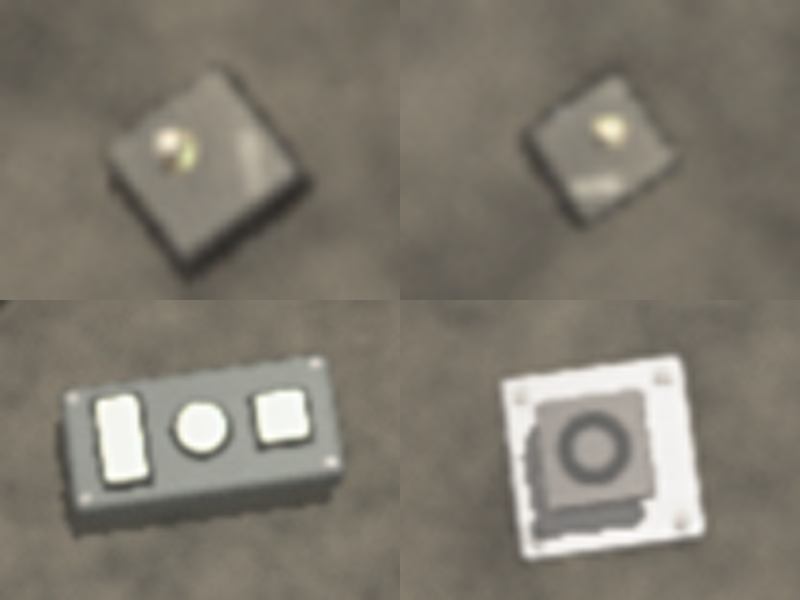

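A (168,172) is clearly the larger, so it is the movement, and B is the look-alike. Next I measure the key tops from two views.

```bash
cat > keys.py <<'E'
from h import *
def blobs(fn,box,th=190,amin=25):
    a=cv2.imread(f'pics/{fn}.png'); x0,y0,x1,y1=box
    m=(a[y0:y1,x0:x1].min(2)>th).astype(np.uint8)
    n,l,s,c=cv2.connectedComponentsWithStats(m)
    return sorted([(c[i][0]+x0,c[i][1]+y0,s[i][4]) for i in range(1,n) if s[i][4]>=amin])
E
python3 - <<'E'
from keys import *
t=blobs('top0',(235,165,310,210)); s=blobs('scene0',(262,182,318,226),amin=15)
print(np.round(t,1).tolist(),np.round(s,1).tolist())
for p in t: print('plane',plane('top0',p[:2],.046).round(4))
for p,q in zip(t,s):
    P,e=tri('top0',p[:2],'scene0',q[:2]); print('tri',P.round(4),round(e,4))
# pickup foot (white) rect
a=cv2.imread('pics/top0.png')[230:285,230:285]; m=(a.min(2)>190).astype(np.uint8)
c=max(cv2.findContours(m,0,2)[0],key=cv2.contourArea); r=cv2.boxPoints(cv2.minAreaRect(c))+230
P=plane('top0',r,.012)[:,:2]; print(P.round(4).tolist(),P.mean(0).round(4)); print(np.degrees(np.arctan2(*(np.roll(P,-1,0)-P).T[::-1])).round(1), np.linalg.norm(np.roll(P,-1,0)-P,axis=1))
E
```

```text
[[252.5, 186.3, 172.0], [270.9, 183.6, 95.0], [289.4, 181.0, 115.0]] [[276.7, 190.9, 83.0], [288.5, 197.9, 48.0], [300.4, 205.5, 62.0]]
plane [[0.6139 0.0191 0.046 ]]
plane [[ 0.6215 -0.0241  0.046 ]]
plane [[ 0.629  -0.0674  0.046 ]]
tri [0.614  0.0189 0.0467] 0.0006
tri [ 0.6219 -0.0244  0.0466] 0.0012
tri [ 0.6294 -0.0676  0.046 ] 0.0009
[[0.4834, 0.054], [0.4978, -0.0303], [0.4144, -0.0447], [0.4003, 0.0383]] [0.449  0.0043]
[ -80.3 -170.2   99.6   10.7] [0.08552055 0.08458984 0.08424567 0.08453731]
```

>>> arm_command(
  commands=[
    {"jaw": 0,"xyz": [-0.95,-0.7,0],"turn": [0,0,0]},
    {"jaw": 0,"xyz": [-0.95,-0.7,0],"turn": [0,0,0]},
    {"jaw": 0,"xyz": [-0.95,-0.7,0],"turn": [0,0,0]},
    {"jaw": 0,"xyz": [-0.95,-0.7,0],"turn": [0,0,0]},
    {"jaw": 0,"xyz": [-0.95,-0.7,0],"turn": [0,0,0]},
  ],
)

```text
t: 0.62
tool_pos: [0.3197, 0.4767, 0.2311]
tcp_rot: [0.189, 0.982, -0.0, -0.0]
force: [0.4, 0.3, -0.2]
grip_width: 0.298
finger_force: 0.0
```

>>> arm_command(
  commands=[
    {"jaw": 0,"xyz": [-0.95,-0.7,0],"turn": [0,0,0]},
    {"jaw": 0,"xyz": [-0.95,-0.7,0],"turn": [0,0,0]},
    {"jaw": 0,"xyz": [-0.95,-0.7,0],"turn": [0,0,0]},
    {"jaw": 0,"xyz": [-0.95,-0.7,0],"turn": [0,0,0]},
    {"jaw": 0,"xyz": [-0.95,-0.7,0],"turn": [0,0,0]},
  ],
)

```text
t: 1.03
tool_pos: [0.3975, 0.3513, 0.2313]
tcp_rot: [0.189, 0.982, -0.0, -0.0]
force: [1.3, 0.1, 0.3]
grip_width: 0.0
finger_force: 0.0
```

>>> arm_command(
  commands=[
    {"jaw": 0,"xyz": [-0.95,-0.7,0],"turn": [0,0,0]},
    {"jaw": 0,"xyz": [-0.95,-0.7,0],"turn": [0,0,0]},
    {"jaw": 0,"xyz": [-0.95,-0.7,0],"turn": [0,0,0]},
    {"jaw": 0,"xyz": [-0.95,-0.7,0],"turn": [0,0,0]},
    {"jaw": 0,"xyz": [-0.95,-0.7,0],"turn": [0,0,0]},
  ],
)

```text
t: 1.45
tool_pos: [0.4752, 0.226, 0.2313]
tcp_rot: [0.189, 0.982, -0.0, 0.0]
force: [0.8, -0.5, -0.2]
grip_width: 0.001
finger_force: 0.0
```

>>> arm_command(
  commands=[
    {"jaw": 0,"xyz": [-0.95,-0.7,0],"turn": [0,0,0]},
    {"jaw": 0,"xyz": [-0.95,-0.7,0],"turn": [0,0,0]},
    {"jaw": 0,"xyz": [-0.95,-0.7,0],"turn": [0,0,0]},
    {"jaw": 0,"xyz": [-0.95,-0.7,0],"turn": [0,0,0]},
    {"jaw": 0,"xyz": [-0.95,-0.7,0],"turn": [0,0,0]},
  ],
)

```text
t: 1.87
tool_pos: [0.5529, 0.1007, 0.2313]
tcp_rot: [0.189, 0.982, -0.0, -0.0]
force: [0.6, -0.4, 0.1]
grip_width: 0.001
finger_force: 0.0
```

>>> arm_command(
  commands=[
    {"jaw": 0,"xyz": [-0.87,-0.535,0],"turn": [0,0,0]},
    {"jaw": 0,"xyz": [-0.87,-0.535,0],"turn": [0,0,0]},
    {"jaw": 0,"xyz": [-0.87,-0.535,0.5],"turn": [0,0,0]},
    {"jaw": 0,"xyz": [-0.87,-0.535,0.9],"turn": [0,0,0]},
    {"jaw": 0,"xyz": [0,0,0],"turn": [0,0,0]},
  ],
)

```text
t: 2.28
tool_pos: [0.6133, 0.013, 0.1919]
tcp_rot: [0.193, 0.981, -0.002, -0.002]
force: [0.4, -1.0, -0.5]
grip_width: -0.001
finger_force: 0.0
```

```bash
python3 - <<'E'
from keys import *
grab('wrist','w1'); s=robot.observe(); print(s['t'],np.round(s['tool_pos'],4),s['tcp_rot'])
for p in [(.614,.019,.0463),(.6217,-.0243,.0463),(.629,-.0675,.046),(.449,.0043,.06)]: print(proj('w1',p).round(1))
for b in blobs('w1',(0,0,560,420),amin=150): print(np.round(b,1),plane('w1',b[:2],.0463).round(4))
E
```

```text
2.3333 [0.6124 0.016  0.1932] [ 0.19181793  0.98142684 -0.00138077 -0.00231122]
[[282.5 191.2]]
[[239.9 217.2]]
[[199.  241.5]]
[[175.3  -9.8]]
[ 17.7 123.2 557. ] [[ 0.4809 -0.1588  0.0463]]
[  66.9  344.3 1250. ] [[ 0.6778 -0.2341  0.0463]]
[201.  242.1 750. ] [[ 0.63   -0.066   0.0463]]
[ 202.9   39.6 3964. ] [[0.4814 0.0069 0.0463]]
[241.9 217.6 646. ] [[ 0.6227 -0.0228  0.0463]]
[ 284.2  191.5 1277. ] [[0.6148 0.0202 0.0463]]
[405.1 286.3 257. ] [[0.7406 0.0904 0.0463]]
```

View pics/w1.png

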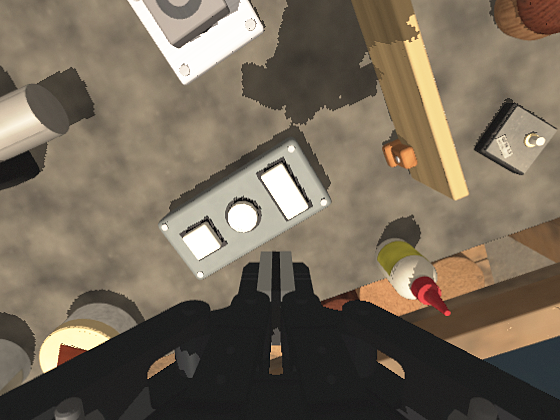

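>>> arm_command(
  commands=[
    {"jaw": 0,"xyz": [0,0.1,1],"turn": [0,0,0]},
    {"jaw": 0,"xyz": [0,0,1],"turn": [0,0,0]},
    {"jaw": 0,"xyz": [0,0,1],"turn": [0,0,0]},
    {"jaw": 0,"xyz": [0,0,1],"turn": [0,0,0]},
    {"jaw": 0,"xyz": [0,0,0.8],"turn": [0,0,0]},
  ],
)

```text
t: 2.75
tool_pos: [0.6133, 0.0238, 0.075]
tcp_rot: [0.189, 0.982, 0.0, -0.001]
force: [-1.1, -0.1, 0.7]
grip_width: 0.0
finger_force: 0.0
```

>>> arm_command(
  commands=[
    {"jaw": 0,"xyz": [0,0,0],"turn": [0,0,0]},
    {"jaw": 0,"xyz": [0,0,0],"turn": [0,0,0]},
  ],
)

```text
t: 2.92
tool_pos: [0.6132, 0.0234, 0.0758]
tcp_rot: [0.189, 0.982, 0.0, -0.001]
force: [0.2, 0.5, 0.2]
grip_width: -0.0
finger_force: 0.0
```

>>> arm_command(
  commands=[
    {"jaw": 0,"xyz": [-0.1,-0.12,0.7],"turn": [0,0,0]},
    {"jaw": 0,"xyz": [0,0,0.5],"turn": [0,0,0]},
    {"jaw": 0,"xyz": [0,0,0.2],"turn": [0,0,0]},
    {"jaw": 0,"xyz": [0,0,0],"turn": [0,0,0]},
    {"jaw": 0,"xyz": [0,0,0],"turn": [0,0,0]},
  ],
)

```text
t: 3.33
tool_pos: [0.6161, 0.0187, 0.0424]
tcp_rot: [0.189, 0.982, 0.0, 0.001]
force: [0.2, -1.6, 3.3]
grip_width: 0.001
finger_force: 1.6
```

>>> arm_command(
  commands=[
    {"jaw": 0,"xyz": [0,0,0.12],"turn": [0,0,0]},
    {"jaw": 0,"xyz": [0,0,0],"turn": [0,0,0]},
    {"jaw": 0,"xyz": [0,0,0],"turn": [0,0,0]},
  ],
)

```text
t: 3.58
tool_pos: [0.6163, 0.0187, 0.041]
tcp_rot: [0.189, 0.982, 0.0, 0.001]
force: [-4.2, -0.1, 15.4]
grip_width: 0.002
finger_force: 7.7
```

>>> arm_command(
  commands=[
    {"jaw": 0,"xyz": [0,0,-1],"turn": [0,0,0]},
    {"jaw": 0,"xyz": [0,0,-0.2],"turn": [0,0,0]},
    {"jaw": 0,"xyz": [-0.43,-0.75,0],"turn": [0,0,0]},
    {"jaw": 0,"xyz": [-0.43,-0.75,0],"turn": [0,0,0]},
    {"jaw": 0,"xyz": [0,0,0],"turn": [0,0,0]},
  ],
)

```text
t: 4.0
tool_pos: [0.6221, -0.0303, 0.0688]
tcp_rot: [0.192, 0.981, -0.002, 0.001]
force: [-0.4, -1.9, -0.1]
grip_width: -0.001
finger_force: 0.0
```

>>> arm_command(
  commands=[
    {"jaw": 0,"xyz": [0,0,0],"turn": [0,0,0]},
  ],
)

```text
t: 4.08
tool_pos: [0.6215, -0.0262, 0.0683]
tcp_rot: [0.191, 0.982, -0.0, 0.0]
force: [-0.5, 0.2, -0.5]
grip_width: 0.002
finger_force: 0.0
```

>>> arm_command(
  commands=[
    {"jaw": 0,"xyz": [0,0.05,0.6],"turn": [0,0,0]},
    {"jaw": 0,"xyz": [0,0,0.4],"turn": [0,0,0]},
    {"jaw": 0,"xyz": [0,0,0.17],"turn": [0,0,0]},
    {"jaw": 0,"xyz": [0,0,0],"turn": [0,0,0]},
    {"jaw": 0,"xyz": [0,0,0],"turn": [0,0,0]},
  ],
)

```text
t: 4.5
tool_pos: [0.6221, -0.0213, 0.0409]
tcp_rot: [0.188, 0.982, 0.0, -0.0]
force: [-5.3, 0.5, 17.2]
grip_width: -0.001
finger_force: 8.4
```

>>> arm_command(
  commands=[
    {"jaw": 0,"xyz": [0,0,-1],"turn": [0,0,0]},
    {"jaw": 0,"xyz": [0,0,-0.2],"turn": [0,0,0]},
    {"jaw": 0,"xyz": [-0.47,-0.78,0],"turn": [0,0,0]},
    {"jaw": 0,"xyz": [-0.47,-0.78,0],"turn": [0,0,0]},
    {"jaw": 0,"xyz": [0,0,0],"turn": [0,0,0]},
  ],
)

```text
t: 4.92
tool_pos: [0.6295, -0.0738, 0.0688]
tcp_rot: [0.192, 0.981, -0.002, 0.001]
force: [-0.5, -2.3, 0.7]
grip_width: -0.001
finger_force: 0.0
```

>>> arm_command(
  commands=[
    {"jaw": 0,"xyz": [0,0,0],"turn": [0,0,0]},
  ],
)

```text
t: 5.0
tool_pos: [0.6289, -0.0696, 0.0684]
tcp_rot: [0.191, 0.982, -0.0, -0.0]
force: [-0.1, 0.4, 0.7]
grip_width: -0.003
finger_force: 0.0
```

>>> arm_command(
  commands=[
    {"jaw": 0,"xyz": [0,0,0.6],"turn": [0,0,0]},
    {"jaw": 0,"xyz": [0,0,0.4],"turn": [0,0,0]},
    {"jaw": 0,"xyz": [0,0,0.17],"turn": [0,0,0]},
    {"jaw": 0,"xyz": [0,0,0],"turn": [0,0,0]},
    {"jaw": 0,"xyz": [0,0,0],"turn": [0,0,0]},
  ],
)

```text
t: 5.42
tool_pos: [0.629, -0.0662, 0.041]
tcp_rot: [0.188, 0.982, 0.0, -0.001]
force: [-5.2, 1.0, 13.9]
grip_width: -0.002
finger_force: 7.0
```

>>> arm_command(
  commands=[
    {"jaw": 0,"xyz": [0,0,-1],"turn": [0,0,0]},
    {"jaw": 0,"xyz": [0,0,-1],"turn": [0,0,1]},
    {"jaw": 0,"xyz": [0,0,-1],"turn": [0,0,1]},
    {"jaw": 0,"xyz": [0,0,-1],"turn": [0,0,1]},
    {"jaw": 0,"xyz": [0,0,-1],"turn": [0,0,1]},
  ],
)

```text
t: 5.83
tool_pos: [0.6285, -0.0664, 0.165]
tcp_rot: [0.391, 0.92, 0.0, -0.001]
force: [0.2, 0.8, 0.2]
grip_width: -0.004
finger_force: 0.0
```

>>> arm_command(
  commands=[
    {"jaw": 0,"xyz": [0,0,-1],"turn": [0,0,1]},
    {"jaw": 0,"xyz": [0,0,0],"turn": [0,0,0.2]},
    {"jaw": 0,"xyz": [0,0,0],"turn": [0,0,0]},
  ],
)

```text
t: 6.08
tool_pos: [0.6302, -0.0666, 0.191]
tcp_rot: [0.446, 0.895, 0.001, 0.001]
force: [-0.0, -0.1, -0.2]
grip_width: -0.003
finger_force: 0.0
```

```bash
python3 - <<'E'
from h import *
s=robot.observe(); print(s['t'],np.round(s['q'],3),np.round(s['tool_pos'],4)); m=R.from_quat(s['tcp_rot']).as_matrix(); print(m.round(3))
d=m.T@(np.array([.652,.231,.20])-s['tool_pos']); print((d/.025).round(2))
E
```

```text
6.0833 [ 0.071  0.475 -0.01   1.646  0.005  1.018  0.706] [ 0.6302 -0.0666  0.191 ]
[[-0.603  0.798  0.003]
 [ 0.798  0.603  0.   ]
 [-0.001  0.002 -1.   ]]
[ 8.97  7.87 -0.35]
```

>>> arm_command(
  commands=[
    {"jaw": 75,"xyz": [0.9,0.79,0],"turn": [0,0,0]},
    {"jaw": 75,"xyz": [0.9,0.79,0],"turn": [0,0,0]},
    {"jaw": 75,"xyz": [0.9,0.79,0],"turn": [0,0,0]},
    {"jaw": 75,"xyz": [0.9,0.79,0],"turn": [0,0,0]},
    {"jaw": 75,"xyz": [0.9,0.79,0],"turn": [0,0,0]},
  ],
)

```text
t: 6.5
tool_pos: [0.6388, 0.0833, 0.1874]
tcp_rot: [0.445, 0.895, -0.001, -0.002]
force: [0.8, -0.3, 0.1]
grip_width: 0.709
finger_force: 0.0
```

>>> arm_command(
  commands=[
    {"jaw": 75,"xyz": [0.9,0.79,0],"turn": [0,0,0]},
    {"jaw": 75,"xyz": [0.9,0.79,0],"turn": [0,0,0]},
    {"jaw": 75,"xyz": [0.9,0.79,0],"turn": [0,0,0]},
    {"jaw": 75,"xyz": [0.9,0.79,0],"turn": [0,0,0]},
    {"jaw": 75,"xyz": [0.9,0.79,0],"turn": [0,0,0]},
  ],
)

```text
t: 6.92
tool_pos: [0.6499, 0.2324, 0.1872]
tcp_rot: [0.445, 0.895, -0.001, -0.002]
force: [-0.4, 1.0, -0.4]
grip_width: 0.88
finger_force: 0.0
```

>>> arm_command(
  commands=[
    {"jaw": 75,"xyz": [0,0,0],"turn": [0,0,0]},
    {"jaw": 75,"xyz": [0,0,0],"turn": [0,0,0]},
  ],
)

```text
t: 7.08
tool_pos: [0.6491, 0.2346, 0.1871]
tcp_rot: [0.443, 0.897, -0.001, -0.002]
force: [0.5, -0.8, -0.8]
grip_width: 0.88
finger_force: 0.0
```

```bash
python3 - <<'E'
from h import *
grab('wrist','w2'); s=robot.observe(); print(np.round(s['tool_pos'],4),R.from_quat(s['tcp_rot']).as_matrix().round(3).tolist())
u=proj('w2',(.652,.231,.018))[0]; print(u)
E
```

```text
[0.6499 0.2317 0.1874] [[-0.605, 0.796, -0.004], [0.796, 0.605, -0.001], [0.001, -0.004, -1.0]]
[275.59562897 191.99179883]
```

View pics/w2.png

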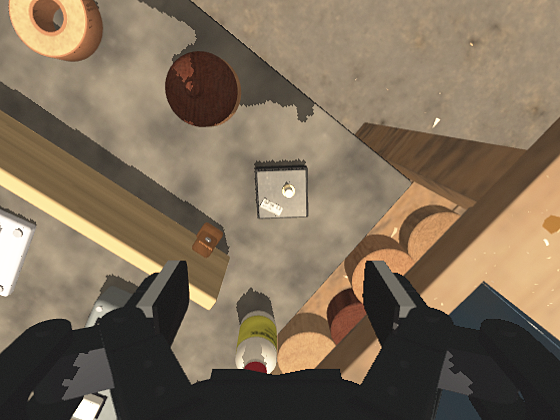

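The movement sits under the tool at (282,193), almost square to the jaws. Next I segment its top face for position and yaw.

```bash
cat > seg.py <<'E'
from h import *
def topface(fn,c,r=45):
    a=cv2.imread(f'pics/{fn}.png'); x,y=map(int,c); p=a[y-r:y+r,x-r:x+r]
    p=cv2.resize(p,None,fx=8,fy=8,interpolation=cv2.INTER_CUBIC)
    return p,x-r,y-r
E
python3 - <<'E'
from seg import *
p,x0,y0=topface('w2',(282,190)); lab=cv2.cvtColor(p,cv2.COLOR_BGR2LAB)
v=p[::40,::40]
print('sat/b over row through centre'); print(lab[360,::24,0].tolist()); print(lab[360,::24,2].tolist()); print(lab[::24,400,0].tolist()); print(lab[::24,400,2].tolist())
cv2.imwrite('pics/c2.png',cv2.resize(p,(600,600)))
E
```

```text
sat/b over row through centre
[149, 145, 145, 138, 136, 134, 111, 130, 178, 178, 183, 181, 178, 177, 183, 215, 126, 241, 178, 255, 173, 182, 191, 116, 135, 134, 142, 147, 147, 148]
[141, 142, 141, 140, 141, 139, 138, 137, 141, 141, 143, 142, 141, 141, 141, 157, 150, 139, 142, 128, 140, 142, 143, 136, 141, 141, 141, 142, 142, 143]
[167, 165, 157, 152, 150, 140, 75, 34, 66, 185, 180, 178, 173, 88, 189, 208, 255, 255, 178, 184, 194, 189, 197, 194, 139, 167, 163, 164, 166, 161]
[144, 144, 143, 142, 143, 142, 135, 130, 131, 142, 141, 141, 141, 139, 157, 142, 130, 128, 142, 142, 144, 143, 144, 144, 139, 144, 144, 144, 144, 143]
```

View pics/c2.png

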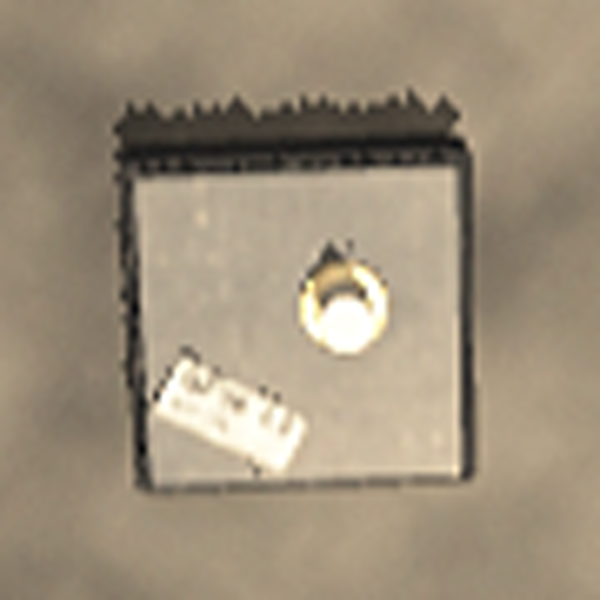

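```bash
cat >> seg.py <<'E'
def rect(fn,c,r=45,th=158):
    p,x0,y0=topface(fn,c,r); L=cv2.cvtColor(p,cv2.COLOR_BGR2LAB)[:,:,0]
    m=(L>th).astype(np.uint8); m=cv2.morphologyEx(m,cv2.MORPH_OPEN,np.ones((9,9)))
    n,l,s,_=cv2.connectedComponentsWithStats(m); i=l[r*8-60:r*8+60,r*8-60:r*8+60]; i=np.bincount(i[i>0]).argmax()
    k=max(cv2.findContours((l==i).astype(np.uint8),0,2)[0],key=cv2.contourArea)
    return (cv2.boxPoints(cv2.minAreaRect(k))+.5)/8-.5+[x0,y0]
E
python3 - <<'E'
from seg import *
def show(n,b,z):
    P=plane(n,b,z)[:,:2]; e=np.roll(P,-1,0)-P
    print(n,b.mean(0).round(1),P.mean(0).round(4),'len',np.linalg.norm(e,axis=1).round(4),'yaw',(np.degrees(np.arctan2(e[:,1],e[:,0]))%90).round(1))
b2=rect('w2',(282,193)); show('w2',b2,.018)
for th in (120,135,150):
    try: b1=rect('w1',(520,134),38,th); show('w1',b1,.018); print('tri',*tri('w1',b1.mean(0),'w2',b2.mean(0)))
    except Exception as e: print(th,e)
E
```

```text
w2 [281.6 193.5] [0.6575 0.2329] len [0.0438 0.0441 0.0455 0.0442] yaw [39.2 40.5 39.3 38.2]
w1 [521.7 133.5] [0.6526 0.2334] len [0.0611 0.0678 0.0648 0.0673] yaw [67.6 80.6 67.8 77.5]
tri [0.65460856 0.23377579 0.01746468] 0.005555319212192564
w1 [527.2 143.2] [0.6626 0.2364] len [0.0444 0.0613 0.0457 0.0639] yaw [45.4 40.7 48.5 39.7]
tri [0.65830447 0.23365589 0.02297902] 0.0037288288583170936
w1 [521.6 140.1] [0.6578 0.2323] len [0.045  0.0462 0.0461 0.0481] yaw [41.9 38.2 44.2 37.1]
tri [0.65753224 0.2330245  0.01709119] 0.00021708394172871318
```

>>> arm_command(
  commands=[
    {"jaw": 75,"xyz": [-0.15,0.27,0.5],"turn": [0,0,-0.35]},
    {"jaw": 75,"xyz": [0,0,1],"turn": [0,0,0]},
    {"jaw": 75,"xyz": [0,0,1],"turn": [0,0,0]},
    {"jaw": 75,"xyz": [0,0,0.5],"turn": [0,0,0]},
    {"jaw": 75,"xyz": [0,0,0],"turn": [0,0,0]},
  ],
)

```text
t: 7.55
tool_pos: [0.6563, 0.2287, 0.1099]
tcp_rot: [0.43, 0.903, -0.003, -0.003]
force: [-0.3, -0.1, 0.9]
grip_width: 0.878
finger_force: 0.0
```

>>> arm_command(
  commands=[
    {"jaw": 75,"xyz": [0,0,0],"turn": [0,0,0]},
  ],
)

```text
t: 7.63
tool_pos: [0.6587, 0.2302, 0.1138]
tcp_rot: [0.43, 0.903, -0.001, -0.001]
force: [1.0, -0.6, 0.1]
grip_width: 0.875
finger_force: 0.0
```

```bash
python3 - <<'E'
from seg import *
grab('wrist','w3'); s=robot.observe(); m=R.from_quat(s['tcp_rot']).as_matrix(); print(np.round(s['tool_pos'],4),m.round(4).tolist(),np.degrees(np.arctan2(m[1,1],m[0,1])))
c=proj('w3',(.6575,.2329,.018))[0]; print(c)
for th in(150,158):
    b=rect('w3',c,70,th); P=plane('w3',b,.018)[:,:2]; e=np.roll(P,-1,0)-P
    print(P.mean(0),np.linalg.norm(e,axis=1).round(4),(np.degrees(np.arctan2(e[:,1],e[:,0]))%90).round(1), 'tool off',(m.T@(np.r_[P.mean(0),.018]-s['tool_pos'])).round(4),'tri',*tri('w3',b.mean(0),'w2',(281.6,193.5)))
a=cv2.imread('pics/w3.png'); x,y=map(int,c); cv2.imwrite('pics/c3.png',a[max(0,y-150):y+150,max(0,x-200):x+200])
E
```

```text
[0.6598 0.231  0.1153] [[-0.6299, 0.7767, 0.0004], [0.7767, 0.6299, -0.0001], [-0.0003, 0.0002, -1.0]] 39.04392282846297
[276.1173037  205.67180403]
[0.6577595  0.23281918] [0.0439 0.0444 0.0461 0.0444] [39.7 41.2 39.8 38.2] tool off [ 0.0028 -0.0005  0.0973] tri [0.65714841 0.23350005 0.01919433] 0.0001093749202135628
[0.65775353 0.23283582] [0.0438 0.0441 0.0461 0.0442] [39.9 41.3 40.  38.4] tool off [ 0.0028 -0.0005  0.0973] tri [0.65719748 0.23344592 0.01890217] 0.00011306929536528812
```

View pics/c3.png

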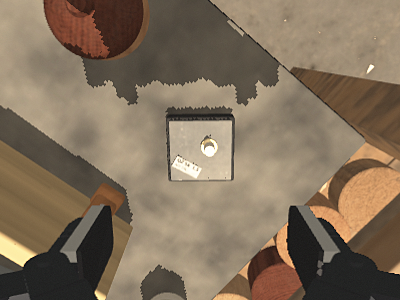

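>>> arm_command(
  commands=[
    {"jaw": 75,"xyz": [0.08,0,0.9],"turn": [0,0,-0.1]},
    {"jaw": 75,"xyz": [0,0,1],"turn": [0,0,0]},
    {"jaw": 75,"xyz": [0,0,0.9],"turn": [0,0,0]},
    {"jaw": 75,"xyz": [0,0,0.6],"turn": [0,0,0]},
    {"jaw": 75,"xyz": [0,0,0.3],"turn": [0,0,0]},
  ],
)

```text
t: 8.1
tool_pos: [0.6578, 0.2328, 0.0213]
tcp_rot: [0.425, 0.905, -0.0, -0.0]
force: [-0.6, 0.3, -0.4]
grip_width: 0.88
finger_force: 0.0
```

>>> arm_command(
  commands=[
    {"jaw": 75,"xyz": [0,0,0.1],"turn": [0,0,0]},
    {"jaw": 75,"xyz": [0,0,0],"turn": [0,0,0]},
    {"jaw": 75,"xyz": [0,0,0],"turn": [0,0,0]},
  ],
)

```text
t: 8.35
tool_pos: [0.6593, 0.2336, 0.0214]
tcp_rot: [0.425, 0.905, 0.001, 0.001]
force: [0.5, 0.4, 0.3]
grip_width: 0.881
finger_force: 0.0
```

>>> arm_command(
  commands=[
    {"jaw": 75,"xyz": [0.03,-0.06,0.35],"turn": [0,0,0]},
    {"jaw": 75,"xyz": [0,0,0.25],"turn": [0,0,0]},
    {"jaw": 75,"xyz": [0,0,0.15],"turn": [0,0,0]},
    {"jaw": 75,"xyz": [0,0,0.04],"turn": [0,0,0]},
    {"jaw": 75,"xyz": [0,0,0],"turn": [0,0,0]},
  ],
)

```text
t: 8.77
tool_pos: [0.6559, 0.2326, -0.0007]
tcp_rot: [0.425, 0.905, -0.0, -0.0]
force: [-0.3, -1.0, -0.4]
grip_width: 0.879
finger_force: 0.0
```

>>> arm_command(
  commands=[
    {"jaw": 50,"xyz": [0,0,0],"turn": [0,0,0]},
    {"jaw": 46,"xyz": [0,0,0],"turn": [0,0,0]},
    {"jaw": 42,"xyz": [0,0,0],"turn": [0,0,0]},
    {"jaw": 40,"xyz": [0,0,0],"turn": [0,0,0]},
    {"jaw": 40,"xyz": [0,0,0],"turn": [0,0,0]},
  ],
  squeeze=40,
)

```text
t: 9.18
tool_pos: [0.6569, 0.233, 0.0005]
tcp_rot: [0.425, 0.905, 0.0, 0.0]
force: [1.0, -0.3, 3.0]
grip_width: 0.574
finger_force: 42.3
```

>>> arm_command(
  commands=[
    {"jaw": 40,"xyz": [0,0,-0.3],"turn": [0,0,0]},
    {"jaw": 40,"xyz": [0,0,-0.7],"turn": [0,0,0]},
    {"jaw": 40,"xyz": [0,0,-1],"turn": [0,0,0]},
    {"jaw": 40,"xyz": [0,0,-1],"turn": [0,0,0.5]},
    {"jaw": 40,"xyz": [0,0,-1],"turn": [0,0,0.9]},
  ],
)

```text
t: 9.6
tool_pos: [0.6559, 0.2325, 0.101]
tcp_rot: [0.491, 0.871, -0.0, -0.001]
force: [0.7, -0.1, -0.1]
grip_width: 0.576
finger_force: 42.0
```

>>> arm_command(
  commands=[
    {"jaw": 40,"xyz": [0,0,-1],"turn": [0,0,0.9]},
    {"jaw": 40,"xyz": [0,0,-1],"turn": [0,0,0.9]},
    {"jaw": 40,"xyz": [0,0,-0.5],"turn": [0,0,0.9]},
    {"jaw": 40,"xyz": [0,0,0],"turn": [0,0,0.85]},
    {"jaw": 40,"xyz": [0,0,0],"turn": [0,0,0]},
  ],
)

```text
t: 10.02
tool_pos: [0.657, 0.2332, 0.1646]
tcp_rot: [0.644, 0.765, 0.001, 0.001]
force: [-0.8, -0.3, -1.1]
grip_width: 0.572
finger_force: 42.0
```

```bash
python3 - <<'E'
from h import *
grab('wrist','w4'); s=robot.observe(); m=R.from_quat(s['tcp_rot']).as_matrix(); print(s['t'],np.round(s['tool_pos'],4),m.round(3).tolist(),s['finger_force'],s['grip_width'])
print((m.T@(np.array([.449,.004,s['tool_pos'][2]])-s['tool_pos'])/.025).round(2), np.degrees(np.arctan2(m[1,1],m[0,1])))
E
```

```text
10.0667 [0.6563 0.2329 0.1632] [[-0.175, 0.985, 0.0], [0.985, 0.175, 0.0], [-0.0, 0.0, -1.0]] 42.02390491962433 0.5703300586186085
[-7.56 -9.77 -0.  ] 10.09376159556769
```

View pics/w4.png

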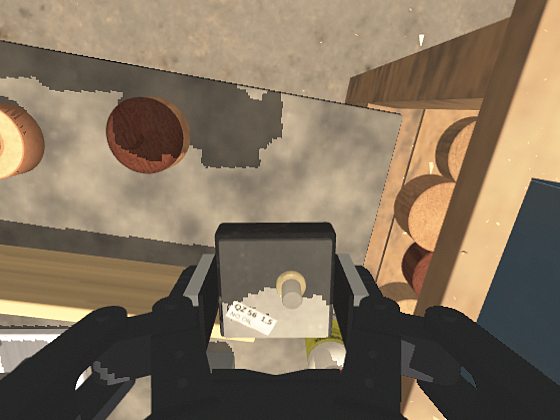

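```bash
python3 - <<'E'
from h import *
s=robot.observe(); m=R.from_quat(s['tcp_rot']).as_matrix(); t=np.array(s['tool_pos'])
for x in(.03,.05,.07):
    print(x,[proj('w4',t+m@np.array([x+dx,dy,.103]))[0].round(0).tolist() for dx,dy in((.025,.025),(-.025,.025),(-.025,-.025))])
# movement top face corners in tool frame, plane tool z=-.0175
for e in((217,237),(335,237),(331,338),(219,338),(276,287)):
    print(e,(m.T@(plane('w4',e,t[2]+.0175)[0]-t)).round(4))
# pickup head from top0 and w1
a=cv2.imread('pics/top0.png'); o,x0,y0=a[230:285,230:285],230,230
h=cv2.resize(o,None,fx=8,fy=8,interpolation=cv2.INTER_CUBIC); L=cv2.cvtColor(h,cv2.COLOR_BGR2LAB)[:,:,0]
print(L[216,::16].tolist()); print(L[::16,216].tolist())
E
```

```text
0.03 [[309.0, 131.0], [307.0, 200.0], [240.0, 200.0]]
0.05 [[310.0, 101.0], [308.0, 173.0], [239.0, 174.0]]
0.07 [[310.0, 69.0], [309.0, 145.0], [238.0, 146.0]]
(217, 237) [ 0.023  -0.0215 -0.0175]
(335, 237) [ 0.0228  0.0245 -0.0175]
(331, 338) [-0.0233  0.0249 -0.0175]
(219, 338) [-0.0231 -0.023  -0.0175]
(276, 287) [ 0.0011  0.0014 -0.0175]
[116, 118, 121, 121, 115, 236, 186, 131, 163, 152, 109, 151, 175, 175, 177, 142, 114, 168, 173, 238, 243, 242, 247, 168, 115, 120, 122, 121]
[128, 125, 124, 123, 121, 186, 245, 245, 197, 175, 123, 119, 172, 176, 177, 160, 111, 145, 179, 126, 136, 133, 225, 231, 114, 123, 122, 123]
```

>>> arm_command(
  commands=[
    {"jaw": 40,"xyz": [-0.76,-0.97,0],"turn": [0,0,0]},
    {"jaw": 40,"xyz": [-0.76,-0.97,0],"turn": [0,0,0]},
    {"jaw": 40,"xyz": [-0.76,-0.97,0],"turn": [0,0,0]},
    {"jaw": 40,"xyz": [-0.76,-0.97,0],"turn": [0,0,0]},
    {"jaw": 40,"xyz": [-0.76,-0.97,0],"turn": [0,0,0]},
  ],
)

```text
t: 10.48
tool_pos: [0.5514, 0.117, 0.1615]
tcp_rot: [0.642, 0.767, -0.001, -0.001]
force: [-0.2, -0.2, -0.1]
grip_width: 0.574
finger_force: 42.0
```

>>> arm_command(
  commands=[
    {"jaw": 40,"xyz": [-0.96,-0.97,0],"turn": [0,0,0]},
    {"jaw": 40,"xyz": [-0.96,-0.97,0],"turn": [0,0,0]},
    {"jaw": 40,"xyz": [-0.96,-0.97,0],"turn": [0,0,0]},
    {"jaw": 40,"xyz": [-0.96,-0.97,0],"turn": [0,0,0]},
    {"jaw": 40,"xyz": [-0.96,-0.97,0],"turn": [0,0,0]},
  ],
)

```text
t: 10.9
tool_pos: [0.4529, -0.0222, 0.1619]
tcp_rot: [0.642, 0.767, -0.001, -0.001]
force: [0.9, -0.4, -0.9]
grip_width: 0.572
finger_force: 42.0
```

>>> arm_command(
  commands=[
    {"jaw": 40,"xyz": [-0.7,0,0],"turn": [0,0,0]},
    {"jaw": 40,"xyz": [-0.4,0,0],"turn": [0,0,0]},
    {"jaw": 40,"xyz": [0,0,0],"turn": [0,0,0]},
    {"jaw": 40,"xyz": [0,0,0],"turn": [0,0,0]},
    {"jaw": 40,"xyz": [0,0,0],"turn": [0,0,0]},
  ],
)

```text
t: 11.32
tool_pos: [0.4601, -0.0465, 0.1623]
tcp_rot: [0.642, 0.767, 0.0, -0.0]
force: [-0.1, 0.2, 0.3]
grip_width: 0.571
finger_force: 42.1
```

```bash
python3 - <<'E'
from h import *
grab('wrist','w5'); s=robot.observe(); m=R.from_quat(s['tcp_rot']).as_matrix(); print(s['t'],np.round(s['tool_pos'],4),m.round(4).tolist())
for z in(.06,.012):
  h=.025 if z==.06 else .043
  print([proj('w5',(.449,.0043,z)+R.from_euler('z',10,degrees=True).apply([a*h,b*h,0]))[0].round(0).tolist() for a,b in((1,1),(1,-1),(-1,-1),(-1,1))])
E
```

```text
11.3667 [ 0.46   -0.0464  0.1623] [[-0.1763, 0.9843, -0.0004], [0.9843, 0.1763, 0.0006], [0.0006, -0.0003, -1.0]]
[[309.0, 98.0], [307.0, 171.0], [237.0, 171.0], [235.0, 98.0]]
[[327.0, 75.0], [323.0, 182.0], [223.0, 181.0], [219.0, 75.0]]
```

View pics/w5.png

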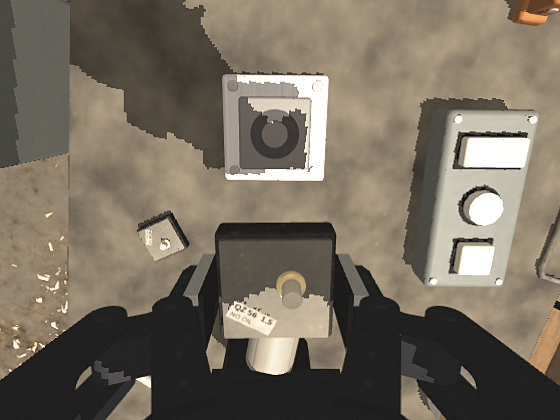

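```bash
python3 - <<'E'
from h import *
a=cv2.imread('pics/w5.png'); m0=cv2.cvtColor(a[60:195,205:345],cv2.COLOR_BGR2LAB)
s=robot.observe(); m=R.from_quat(s['tcp_rot']).as_matrix(); t=s['tool_pos']
L=m0[:,:,0]; print(L[75,::4].tolist()); print(L[::4,107].tolist()); print(L[::4,40].tolist())
def rep(b,z):
    P=plane('w5',b,z)[:,:2]; e=np.roll(P,-1,0)-P; print(b.round(1).tolist(),P.mean(0).round(4),np.linalg.norm(e,axis=1).round(4),(np.degrees(np.arctan2(e[:,1],e[:,0]))%90).round(1))
for th in(165,180):
    k=cv2.morphologyEx((L>th).astype(np.uint8),cv2.MORPH_CLOSE,np.ones((7,7)))
    c=max(cv2.findContours(k,0,2)[0],key=cv2.contourArea); rep(cv2.boxPoints(cv2.minAreaRect(c))+[205,60],.012)
# head outline: non-white hole inside the foot
k=(L<205).astype(np.uint8); n,l,st,ce=cv2.connectedComponentsWithStats(k); print(st[1:][st[1:,4]>300].tolist())
# ring dark in both
def ring(fn,box,th):
    x0,y0,x1,y1=box; g=cv2.cvtColor(cv2.imread(f'pics/{fn}.png'),cv2.COLOR_BGR2GRAY)[y0:y1,x0:x1]
    g=cv2.resize(g,None,fx=4,fy=4,interpolation=cv2.INTER_CUBIC); k=(g<th).astype(np.uint8)
    c=max(cv2.findContours(k,0,2)[0],key=cv2.contourArea); return (np.array(cv2.minAreaRect(c)[0])+.5)/4-.5+[x0,y0],np.array(cv2.minAreaRect(c)[1])/4
r5,r0=ring('w5',(250,105,302,163),60),ring('top0',(246,245,266,268),135)
print(r5,r0); print(plane('w5',r5[0],.06),plane('top0',r0[0],.06),*tri('w5',r5[0],'top0',r0[0]))
E
```

```text
[84, 82, 77, 73, 69, 154, 168, 168, 166, 103, 102, 107, 61, 65, 61, 103, 106, 105, 103, 105, 105, 61, 59, 57, 102, 87, 174, 255, 255, 255, 255, 152, 152, 148, 144]
[142, 147, 150, 151, 244, 255, 236, 147, 255, 255, 255, 255, 255, 255, 255, 255, 255, 255, 255, 255, 255, 255, 255, 255, 255, 255, 255, 255, 254, 255, 237, 136, 138, 145]
[121, 121, 117, 78, 255, 255, 162, 166, 164, 131, 109, 107, 105, 106, 105, 106, 105, 105, 105, 102, 101, 104, 102, 101, 103, 101, 101, 81, 161, 255, 143, 145, 140, 147]
[[225.0, 180.0], [225.0, 74.0], [344.0, 74.0], [344.0, 180.0]] [0.4583 0.0071] [0.0855 0.0942 0.0856 0.1026] [ 7.8 10.2 13.4 10.2]
[[224.7, 178.9], [230.4, 70.8], [328.6, 76.0], [322.9, 184.0]] [0.452  0.0056] [0.0872 0.0778 0.0876 0.0849] [4.8 7.4 9.5 7.1]
[[0, 0, 140, 135, 14896]]
(array([274.21072769, 135.429739  ]), array([47.84264374, 44.60958099])) (array([255.375, 256.125]), array([14.5, 14.5]))
[[0.45038975 0.00460365 0.06      ]] [[0.44897555 0.00506008 0.06      ]] [0.44972595 0.00483083 0.05904736] 0.0014759140702073907
```

>>> arm_command(
  commands=[
    {"jaw": 40,"xyz": [0.5,-0.07,0],"turn": [0,0,0]},
    {"jaw": 40,"xyz": [0.7,0,0],"turn": [0,0,0]},
    {"jaw": 40,"xyz": [0.5,0,0],"turn": [0,0,0]},
    {"jaw": 40,"xyz": [0.3,0,0],"turn": [0,0,0]},
    {"jaw": 40,"xyz": [0.08,0,0],"turn": [0,0,0]},
  ],
)

```text
t: 11.78
tool_pos: [0.4488, 0.0053, 0.1624]
tcp_rot: [0.641, 0.767, 0.0, -0.0]
force: [-0.7, -0.6, -0.9]
grip_width: 0.571
finger_force: 42.1
```

>>> arm_command(
  commands=[
    {"jaw": 40,"xyz": [0,0,0.6],"turn": [0,0,0]},
    {"jaw": 40,"xyz": [0,0,0.8],"turn": [0,0,0]},
    {"jaw": 40,"xyz": [0,0,0.6],"turn": [0,0,0]},
    {"jaw": 40,"xyz": [0,0,0.3],"turn": [0,0,0]},
    {"jaw": 40,"xyz": [0,0,0],"turn": [0,0,0]},
  ],
)

```text
t: 12.2
tool_pos: [0.4477, 0.0026, 0.1035]
tcp_rot: [0.643, 0.766, -0.001, -0.001]
force: [-1.1, 0.3, -1.3]
grip_width: 0.572
finger_force: 42.0
```

>>> arm_command(
  commands=[
    {"jaw": 40,"xyz": [0,0,0],"turn": [0,0,0]},
    {"jaw": 40,"xyz": [0,0,0],"turn": [0,0,0]},
  ],
)

```text
t: 12.37
tool_pos: [0.4497, 0.0027, 0.1057]
tcp_rot: [0.643, 0.766, 0.0, 0.0]
force: [0.3, -0.8, -0.2]
grip_width: 0.573
finger_force: 42.0
```

>>> arm_command(
  commands=[
    {"jaw": 40,"xyz": [0.06,-0.02,0.4],"turn": [0,0,0]},
    {"jaw": 40,"xyz": [0,0,0.4],"turn": [0,0,0]},
    {"jaw": 40,"xyz": [0,0,0.3],"turn": [0,0,0]},
    {"jaw": 40,"xyz": [0,0,0.2],"turn": [0,0,0]},
    {"jaw": 40,"xyz": [0,0,0.08],"turn": [0,0,0]},
  ],
)

```text
t: 12.78
tool_pos: [0.4472, 0.0042, 0.0693]
tcp_rot: [0.643, 0.766, -0.001, -0.001]
force: [-0.1, 0.5, -0.5]
grip_width: 0.57
finger_force: 42.1
```

>>> arm_command(
  commands=[
    {"jaw": 40,"xyz": [0,0,0],"turn": [0,0,0]},
    {"jaw": 40,"xyz": [0,0,0],"turn": [0,0,0]},
    {"jaw": 40,"xyz": [0,0,0],"turn": [0,0,0]},
  ],
)

```text
t: 13.03
tool_pos: [0.4484, 0.0042, 0.0707]
tcp_rot: [0.643, 0.766, 0.0, 0.0]
force: [1.0, 1.0, -1.2]
grip_width: 0.574
finger_force: 42.1
```

```bash
python3 - <<'E'
from h import *
s=robot.observe(); print(np.round(s['tool_pos'],4),np.round(s['dq'],3),s['force'])
grab('top','t6'); grab('scene','s6')
f=lambda n,x0,y0,w,h:cv2.resize(cv2.imread(f'pics/{n}.png')[y0:y0+h,x0:x0+w],(400,400),interpolation=cv2.INTER_CUBIC)
cv2.imwrite('pics/c6.png',np.hstack([f('t6',207,207,100,100),f('s6',190,180,80,80)]))
E
```

```text
[0.4484 0.0042 0.0707] [-0.001 -0.004  0.001 -0.001 -0.    -0.003  0.001] [ 1.00246933  0.98307034 -1.20640747]
```

View pics/c6.png

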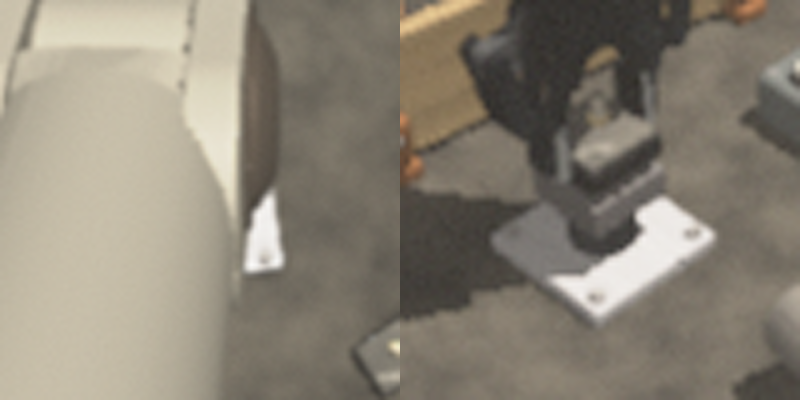

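The scene crop shows the movement held level and in line over the head with a small gap. The top view is blocked by the arm. The arm is still, so I hand in.

```bash
python3 -c "
from workcell import robot
print(robot.job_done())"
```

```text
the job is handed in; nothing more can be done
None
```

I pressed the bar, round and square keys in order, carried the movement over the guard and handed in at about 13 s with it held level over the pickup head; by my measurements it is about 1 cm up, centred to 1–2 mm and in line, but no verdict came back.

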